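Gather the bottle stoppers in the pouring-lip corner of the rinse tote and hold it tipped

ROBOT

A 6-joint arm with a two-finger parallel gripper is mounted at the origin on the work surface. World frame = base frame: x ahead of the robot, y to its left, z up, the work surface at z = 0. Lengths are in m, angles in rad, forces in N, time in s.
With the tool pointing down it reaches from about 0.25 to 0.725 m from the base axis. Payload 4 kg.
Tool frame: the origin (TCP) lies midway between the tips of the shut fingers; the grasp point (between the pads) lies 19 mm behind it; z points along the fingers, y is the direction in which the jaws open and shut (so a half turn about z gives the same grasp; the last joint's range is limited). The gripper opens to 85 mm and grips with 20 to 120 N. Pads are 22 mm wide; open, the fingers measure 114 mm over their backs; the gripper's body (76 mm by 85 mm) begins 54 mm behind the grasp point. The pads swing forward as they close: fully open they stand 13 mm farther back than shut.
Start: joints at [-1.202, 0.241, 0.005, 1.335, 0, 1.571], TCP at [0.18, -0.466, 0.231] pointing down, gripper open.
Joint ranges: [-2.72, 2.72], [-1.05, 1.87], [-1.09, 1.28], [-1.99, 2.15], [-1.42, 1.44], [-3.14, 3.14]. Speed limits (rad/s): [2.79, 2.79, 3.14, 3.14, 3.14, 3.14].

INTERFACE

Orientations are given as a unit quaternion [x, y, z, w].
In Python, from workcell import get_obs, camera, camera_model, job_done, masks_of gives the robot as it stands.
- The arm moves only by the tool jog_arm, never from a script. Its argument "deltas" is a list that holds one entry, the list of rows, each a list of 7 numbers: the shift along the tool's x, y, z in mm, then the turn, a rotation vector about the tool's x, y, z in degrees, then the finger opening in mm, from 0 to 85.4. A call has 1 to 5 rows; each row shifts and turns the pose as measured when the row begins, along the tool's axes as they then stand; what a row does not reach is not made up. A row lasts 1/10 s, in which the tool goes at most 50 mm and 8.59 degrees, less where a joint would pass 70% of its speed; a pose out of reach is approached as far as the arm can. A call with a gripper value outside its range is refused whole. The fingers move at their own pace and stop on an object; the grip force is fixed at half the most. Time passes only in rows, so rows that do not move let the fingers close. It gives the time, the measured TCP pose, the force and the opening at its end, in the units of the state.
- get_obs(): the state, without advancing time (a new reading comes with each control period).
- camera(name): name is "side" or "top" or "wrist"; returns the picture (400x640x3 uint8, red, green, blue); there is no depth.
- camera_model(name): a dict with "fovy" (degrees; the focal length in pixels is half the picture's height over the tangent of half this angle, whatever the lens; pixels are square), "cx", "cy" (the principal point, pixels), "pose" (4x4, takes a point from camera to world coordinates); the wrist camera has in their place "T_tool_cam" (4x4, takes a point from camera to tool coordinates, whose origin is the TCP and whose axes are the flange's). Camera axes: x right, y down, z forward; pixel columns grow to the right and rows downward; lengths in m; the calibration is good to about 2 mm. A picture is of the moment at which its call begins: read the wrist's pose just before it. camera_model takes no time and is no camera call.
- job_done(): hands the job in, once; it reports no verdict.
Trained networks look in the newest picture that a camera, given by its name, has taken for a name from the list of things; names that differ only in an ending like _2 or _b are one class to them, and where a whole thing is asked for, a point or a joint stands for the part that bears it (a point fixed in the world has none). Each returns a list of dicts, best first, with "conf" (0 to 1); they miss things now and then, are a little off and sometimes report something else, mostly with a low value. They report only what shows in the picture. A call takes as long as a camera call.
- masks_of(target, camera): "pixels" (400x640 bool, what is visible of it) and "at" ([column, row] in pixels, amid what is visible of it).
The state is a dict: "clock": time; "joint_pos": joint angles; "joint_vel": joint speeds; "tau": joint torques, N m; "eef_pos": TCP position; "tool_rot": TCP orientation; "ft_force": force on the tool from outside, world axes, zero at the start; "ft_torque": the same for the moment, N m; "grip_width": finger opening in m.
Only numpy, scipy, OpenCV 4.12 (cv2) and the standard library are available. Lean on these libraries where they do the work, as an engineer would, in place of code of your own. Each camera call takes 0.05 s, during which the arm holds its last target. There are 200 camera calls.

TASK

Pick up the blue rinse tote by its handle bar and tip it about thirty degrees towards the corner with the pouring lip, so that all five loose porcelain stoppers slide together into that corner where I can pick them out as I close the bottles. Finish still holding the tote steady like that in mid-air, clear of the counter and everything else, with every stopper inside; do not set it down or let go, and leave the kettle, bottle, egg cup and funnel where they stand.

Things in the scene. Friction and masses are not known exactly. Their poses are not given: they have to be found in the camera images.
- tote: Blue plastic rinse tote, loose, about 0.36 kg: open tub 240 (its x) x 160 (its y) mm, walls 70 mm high and 4 mm thick, rim flange 7 mm proud, fixed handle bar above. Origin: centre of its underside, z up; upright at the start, any yaw. The +x +y corner has the pouring lip, a V-shaped spout 25 mm out diagonally, walls there lowered to 56 mm; the other three corners are plain.
- tote_grip (a point): Centre of the tote's handle bar, at (0, 0, 122) mm in the tote's frame. The bar runs along the tote's x from end to end (carried by A-shaped ends at x = +-118 mm), 18 mm wide along y, 22 mm tall, flat-sided, top 133 mm above the underside; open air beside it and 78 mm below it down to the stoppers. Grip it across its width.
- tote_corner (a point): Inside bottom corner of the tote under the pouring lip, on its inner floor (116, 76, 4 mm in the tote's frame); the stoppers should gather here.
- tote_foot (a point): Outside bottom corner of the tote below the pouring lip (120, 80, 0 mm in the tote's frame); the lowest point when the tote is tipped that way.
- tote_lip (a point): Tip of the pouring lip (135, 95, 64 mm in the tote's frame).
- stopper0: White porcelain bottle stopper with red rubber washer, 18 g, head 27 mm across, 23.5 mm tall, standing head down loose on the tote's inner floor, 4 mm above the tote's underside. Origin: centre of the head's underside. Glazed: slides from 8 to 11 degrees of slope; where it rubs along a wall too it needs the tote tipped up to 26 degrees towards the corner.
- stopper1: Second stopper, as stopper0.
- stopper2: Third stopper, as stopper0.
- stopper3: Fourth stopper, as stopper0.
- stopper4: Fifth stopper, as stopper0.
- kettle: Compact steel travel kettle with black base, lid and handle, 161 mm tall, body 124 mm across, handle reaching 102 mm from its axis; bystander. Origin: centre of its underside.
- bottle: Empty amber glass swing-top bottle, 207 mm tall, 68 mm across; bystander. Origin: centre of its underside.
- eggcup: White ceramic egg cup, 62 mm tall, 49 mm across; bystander. Origin: centre of its underside.
- funnel: Orange hard silicone collapsible funnel standing on its wide mouth, 92 mm tall, 104 mm across; bystander. Origin: centre of its underside.

How it is judged:
By the outcome, as a careful person would: the job done as asked, in the order asked, and still so for the second after the job is handed in, while the arm keeps its last pose, push and grip.
It also fails if it takes over 42 s, if anything falls off the work surface, if the arm or the gripper's body presses on something with over 40 N, if the wrist force passes 120 N, or if a joint passes its speed limit or range.

## Working session

There is one attempt and no reset: what is moved stays moved. The work goes in short steps, Python scripts to look and compute and a tool call to move; the robot and the scene stay as the last step left them, time stands still between calls to the robot, and variables do not carry over. Pictures are saved under pics/ and viewed, about 8 in all and at most 12, crops included, and the job is handed in when it is done.

Besides the shell and the picture viewer there is one more tool, called after "Request:" as name([rows], argument=value, ...), one row to a line, values as JSON. jog_arm: Moves the arm, as the interface text tells. Its arguments: {"type":"object","properties":{"deltas":{"type":"array"}},"required":["deltas"]}

```bash
mkdir -p pics; ls
python3 - <<'E'
from workcell import *
import cv2,numpy as np
a=camera('top');b=camera('side')
cv2.imwrite('pics/a.png',np.vstack([a,b])[:,:,::-1][:, :])
import numpy as np
np.set_printoptions(precision=3,suppress=True)
im=cv2.imread('pics/a.png');cv2.imwrite('pics/top.png',im[:400]);cv2.imwrite('pics/side.png',im[400:])
for c in('top','side'):
  print(c,camera_model(c))
  for n in('tote','tote_grip','tote_lip','tote_corner','stopper0','kettle','bottle','eggcup','funnel'):
    for m in masks_of(n,c)[:5]: print(n,round(m['conf'],2),m['at'],m['pixels'].sum())
print(get_obs())
E
```

```text
pics
top {'fovy': 47.86672257071438, 'cx': 317.9078070991012, 'cy': 195.02035354863628, 'pose': array([[-0.024, -0.989,  0.143,  0.452],
       [-1.   ,  0.025,  0.01 , -0.056],
       [-0.014, -0.143, -0.99 ,  1.097],
       [ 0.   ,  0.   ,  0.   ,  1.   ]])}
tote 0.68 [292.8, 246.9] 8482
tote 0.68 [447.0, 158.7] 1253
tote_grip 0.64 [295.1, 245.8] 8259
tote_grip 0.46 [450.3, 160.6] 1258
tote_lip 0.71 [292.3, 248.3] 8338
tote_corner 0.85 [294.1, 248.3] 8145
stopper0 0.52 [305.4, 224.8] 100
stopper0 0.51 [275.5, 283.5] 104
stopper0 0.45 [307.2, 249.7] 55
kettle 0.75 [468.6, 238.8] 3243
bottle 0.74 [445.9, 160.0] 1197
eggcup 0.87 [320.2, 122.6] 396
funnel 0.62 [172.8, 205.3] 1409
side {'fovy': 56.37289359917847, 'cx': 318.93430047919736, 'cy': 199.07683357156074, 'pose': array([[-0.816, -0.416,  0.401,  0.162],
       [-0.578,  0.574, -0.581,  0.568],
       [ 0.012, -0.706, -0.708,  0.833],
       [ 0.   ,  0.   ,  0.   ,  1.   ]])}
tote 0.93 [336.6, 239.5] 5989
tote_grip 0.59 [332.6, 237.6] 6026
tote_lip 0.56 [337.4, 236.5] 6133
tote_corner 0.58 [333.3, 237.6] 6084
stopper0 0.6 [343.1, 238.7] 77
stopper0 0.59 [328.6, 230.1] 78
stopper0 0.47 [336.8, 257.4] 44
kettle 0.79 [397.2, 154.8] 1766
bottle 0.66 [351.2, 141.2] 937
bottle 0.18 [228.6, 307.8] 1493
eggcup 0.6 [268.6, 178.8] 291
eggcup 0.15 [336.1, 237.4] 5961
funnel 0.73 [329.0, 232.9] 83
funnel 0.55 [228.7, 307.2] 1443
{'clock': 1.0, 'joint_pos': array([-1.202,  0.241,  0.005,  1.335,  0.   ,  1.571]), 'joint_vel': array([-0.001,  0.   ,  0.   ,  0.001, -0.   ,  0.   ]), 'tau': array([ -0.001, -37.222,  25.27 ,   0.001,  -0.   ,  -0.   ]), 'eef_pos': array([ 0.18 , -0.466,  0.231]), 'tool_rot': array([0.983, 0.183, 0.   , 0.   ]), 'ft_force': array([ 0.518,  0.209, -0.026]), 'ft_torque': array([ 0.032, -0.031, -0.05 ]), 'grip_width': 0.08546882248706861}
```

Run:
```python
import cv2
t=cv2.imread('pics/top.png');s=cv2.imread('pics/side.png')
cv2.imwrite('pics/t1.png',cv2.resize(t[110:320,130:530],None,fx=2,fy=2,interpolation=cv2.INTER_CUBIC))
cv2.imwrite('pics/s1.png',cv2.resize(s[120:350,190:450],None,fx=2.6,fy=2.6,interpolation=cv2.INTER_CUBIC))
```

```text
(no output)
```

View pics/t1.png

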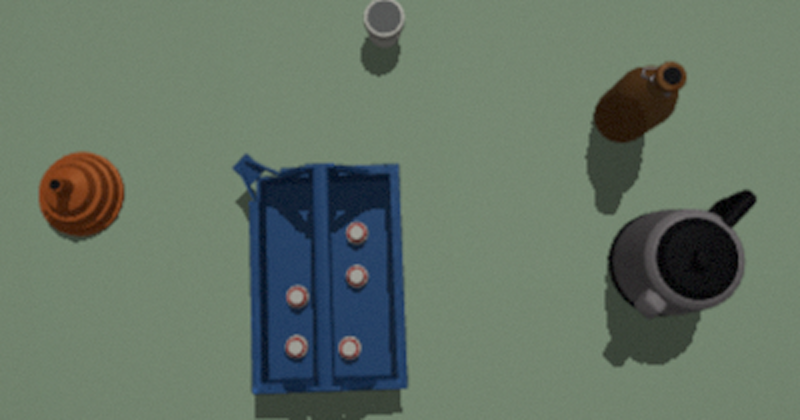

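View pics/s1.png

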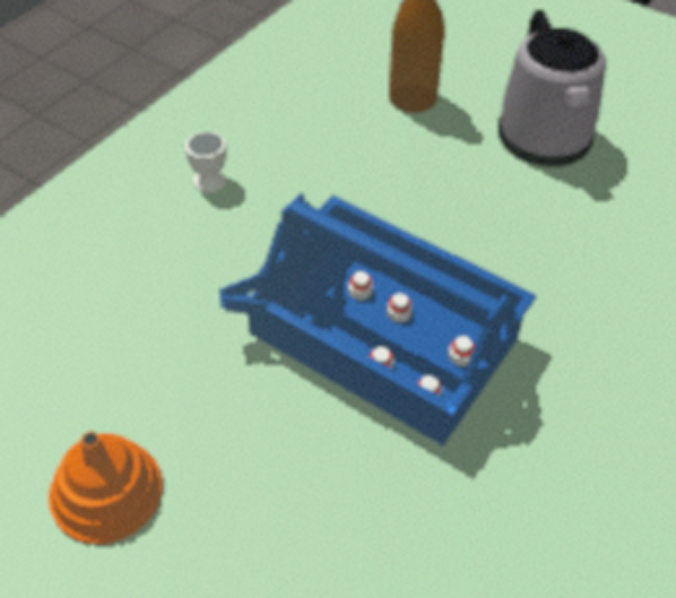

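The top view shows the tote with its lip at the upper left, full-frame about (252,191). The bar runs up the image, which is world +x. The five stoppers are visible, three of them right of the bar. The side view agrees, with the lip at about (275,234). Next I'll fit the pose from landmarks in both views.

```bash
cat > h.py <<'E'
import numpy as np
from workcell import *
from scipy.spatial.transform import Rotation as R
np.set_printoptions(precision=3,suppress=True)
def proj(c,P):
    m=camera_model(c);T=np.linalg.inv(m['pose']);p=T[:3,:3]@np.asarray(P,float).T+T[:3,3:4]
    f=200/np.tan(np.radians(m['fovy']/2));return np.c_[m['cx']+f*p[0]/p[2],m['cy']+f*p[1]/p[2]]
def onz(c,px,z):
    m=camera_model(c);f=200/np.tan(np.radians(m['fovy']/2));T=m['pose']
    d=T[:3,:3]@[(px[0]-m['cx'])/f,(px[1]-m['cy'])/f,1];return T[:3,3]+d*(z-T[2,3])/d[2]
E
python3 - <<'E'
from h import *
from scipy.optimize import least_squares
T=np.array([[235,167],[400,165],[407,387],[252,392],[320,163],[324,389]])/2+[130,110]
PT=np.array([[135,95,64],[127,-87,70],[-127,-87,70],[-127,87,70],[120,0,133],[-120,0,133]])/1e3
S=np.array([[221,297],[535,297],[332,197],[445,443]])/2.6+[190,120]
PS=np.array([[135,95,64],[-127,-87,70],[127,-87,70],[-120,80,0]])/1e3
W=lambda v,P:P@R.from_euler('z',v[2]).as_matrix().T+[v[0],v[1],0]
for use in('ts','t','s'):
  f=lambda v:np.r_[('t' in use)*(proj('top',W(v,PT))-T).ravel(),('s' in use)*(proj('side',W(v,PS))-S).ravel()]
  r=least_squares(f,[.4,0,0],loss='soft_l1');print(use,r.x,np.degrees(r.x[2]));
  if use=='ts':print(r.fun.reshape(-1,2))
for n,z in (('kettle',.1),('bottle',.1),('eggcup',.03),('funnel',.04)):
  m=masks_of(n,'top');print(n,onz('top',m[0]['at'],z) if m else 0)
E
```

```text
ts [0.481 0.014 0.016] 0.9052554670931834
[[ 2.7   -2.096]
 [-1.332 -1.304]
 [ 0.066  0.539]
 [-0.549  1.093]
 [-1.063  0.129]
 [ 0.408  0.64 ]
 [ 1.085 -0.21 ]
 [ 0.416 -1.395]
 [-0.255 -1.382]
 [-1.059  0.674]]
t [0.481 0.014 0.011] 0.6475489103447342
s [0.48  0.016 0.017] 0.9843362919498115
kettle [ 0.491 -0.374  0.1  ]
bottle [ 0.669 -0.336  0.1  ]
eggcup [ 0.785 -0.055  0.03 ]
funnel [0.589 0.299 0.04 ]
```

Request:
jog_arm([
  [[0,0,0,0,0,-8.5,85],[0,0,0,0,0,-8.5,85],[0,0,0,0,0,-8.5,85],[0,0,0,0,0,-8.5,85],[0,0,0,0,0,-8.5,85]],
])

```text
clock: 1.7
eef_pos: [0.1802, -0.4664, 0.2313]
tool_rot: [0.846, 0.533, -0.0, -0.0]
ft_force: [-0.9, -0.3, 0.0]
grip_width: 0.0847
```

Request:
jog_arm([
  [[0,0,0,0,0,-8.5,85],[0,0,0,0,0,-8.5,85],[0,0,0,0,0,-8.5,85],[0,0,0,0,0,-8.5,85],[0,0,0,0,0,-8.5,85]],
])

```text
clock: 2.2
eef_pos: [0.1803, -0.4664, 0.2313]
tool_rot: [0.592, 0.806, 0.0, -0.0]
ft_force: [-0.5, -0.0, -0.1]
grip_width: 0.0851
```

Request:
jog_arm([
  [[0,0,0,0,0,-8.5,85],[0,0,0,0,0,-8.5,85],[0,0,0,0,0,-8.5,85],[0,0,0,0,0,-8.5,85],[0,0,0,0,0,-8.5,85]],
])

```text
clock: 2.7
eef_pos: [0.1802, -0.4664, 0.2313]
tool_rot: [0.256, 0.967, 0.0, -0.0]
ft_force: [-0.4, -0.3, -0.1]
grip_width: 0.0848
```

```bash
cat > st.py <<'E'
from h import *
o=get_obs();M=R.from_quat(o['tool_rot']).as_matrix()
print(o['clock'],o['eef_pos'],'q',o['joint_pos'],'F',o['ft_force'],'w',o['grip_width']);print(M)
tgt=np.array([.481-.0003,.0145,.103])
print('delta tool mm',M.T@(tgt-o['eef_pos'])*1e3,'yaw x',np.degrees(np.arctan2(M[1,0],M[0,0])))
E
python3 st.py
```

```text
2.7 [ 0.18  -0.466  0.231] q [-1.202  0.241  0.005  1.335  0.    -0.684] F [-0.387 -0.283 -0.144] w 0.08477216670509807
[[-0.869  0.495 -0.   ]
 [ 0.495  0.869  0.   ]
 [ 0.     0.    -1.   ]]
delta tool mm [-22.769 566.563 128.307] yaw x 150.30289777810606
```

Request:
jog_arm([
  [[0,0,0,0,0,-8.5,85],[0,0,0,0,0,-8.5,85],[0,0,0,0,0,-8.5,85],[0,0,0,0,0,-5.2,85]],
])

```text
clock: 3.1
eef_pos: [0.1802, -0.4664, 0.2313]
tool_rot: [-0.014, 1.0, 0.0, -0.0]
ft_force: [0.6, 0.5, -0.4]
grip_width: 0.0853
```

Request:
jog_arm([
  [[-25,40,0,0,0,0,85],[-25,40,0,0,0,0,85],[-25,40,0,0,0,0,85],[-25,40,0,0,0,0,85],[-25,40,0,0,0,0,85]],
])

```text
clock: 3.6
eef_pos: [0.3015, -0.2627, 0.2303]
tool_rot: [-0.008, 1.0, -0.001, 0.001]
ft_force: [1.2, -0.1, -0.4]
grip_width: 0.0852
```

Request:
jog_arm([
  [[-25,40,0,0,0,0,85],[-25,40,0,0,0,0,85],[-25,40,0,0,0,0,85],[-25,40,0,0,0,0,85],[-25,40,0,0,0,0,85]],
])

```text
clock: 4.1
eef_pos: [0.4271, -0.0521, 0.2316]
tool_rot: [-0.007, 1.0, -0.003, 0.003]
ft_force: [0.1, -0.5, 0.4]
grip_width: 0.0851
```

```bash
python3 st.py
```

```text
4.1 [ 0.427 -0.052  0.232] q [-0.118  0.096 -0.17   1.297 -0.004 -0.133] F [ 0.056 -0.476  0.392] w 0.08512781800871584
[[-1.    -0.014  0.007]
 [-0.014  1.    -0.005]
 [-0.007 -0.005 -1.   ]]
delta tool mm [-53.614  66.521 128.65 ] yaw x -179.1808195879663
```

Request:
jog_arm([
  [[-25,32,0,0,0,0,85],[-25,32,0,0,0,0,85],[0,0,0,0,0,0,85]],
])

```text
clock: 4.4
eef_pos: [0.4802, 0.0208, 0.2319]
tool_rot: [-0.011, 1.0, -0.002, 0.005]
ft_force: [-0.9, 0.4, -0.4]
grip_width: 0.0851
```

```bash
python3 st.py
python3 - <<'E'
from h import *
import cv2
w=camera('wrist');t=camera('top')
cv2.imwrite('pics/w1.png',np.hstack([cv2.resize(w,None,fx=.62,fy=.62),cv2.resize(t[150:320,200:400],(400,340))[:248]])[:,:,::-1])
E
```

```text
4.4 [0.48  0.021 0.232] q [ 0.046  0.194 -0.053  1.314 -0.005  0.023] F [-0.855  0.445 -0.399] w 0.08509824392146861
[[-1.    -0.023  0.01 ]
 [-0.023  1.    -0.004]
 [-0.01  -0.004 -1.   ]]
delta tool mm [  0.966  -5.732 128.946] yaw x -178.69556553742612
```

View pics/w1.png

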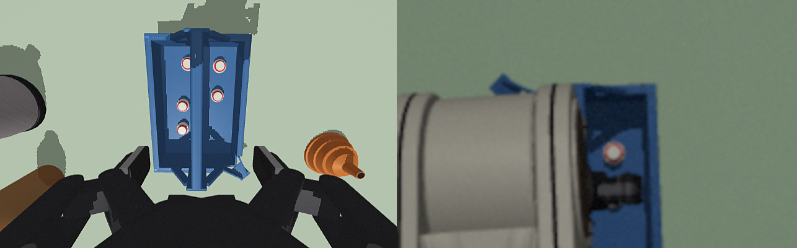

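Run:
```python
from h import *
import cv2
o=get_obs();w=camera('wrist');m=camera_model('wrist');M=R.from_quat(o['tool_rot']).as_matrix()
f=200/np.tan(np.radians(m['fovy']/2));Rc=M@m['T_tool_cam'][:3,:3];p=o['eef_pos']+M@m['T_tool_cam'][:3,3]
def ray(u,v,z):
  d=Rc@[(u-m['cx'])/f,(v-m['cy'])/f,1];return p+d*(z-p[2])/d[2]
for u,v in((190,35),(207,35),(187,185),(208,185)):print(ray(u/.62,v/.62,.133))
```

```text
[0.366 0.001 0.133]
[0.365 0.023 0.133]
[ 0.588 -0.003  0.133]
[0.588 0.031 0.133]
```

Request:
jog_arm([
  [[1,-6,0,-0.2,0.6,0.4,85],[0,0,30,0,0,0,85],[0,0,30,0,0,0,85],[0,0,30,0,0,0,85]],
])

```text
clock: 4.95
eef_pos: [0.4781, 0.0046, 0.1455]
tool_rot: [-0.0, 1.0, -0.002, 0.004]
ft_force: [0.6, 0.3, -0.2]
grip_width: 0.0851
```

```bash
python3 st.py
```

```text
4.95 [0.478 0.005 0.145] q [ 0.012  0.249 -0.216  1.098 -0.003  0.011] F [ 0.566  0.329 -0.192] w 0.08505605853006772
[[-1.    -0.001  0.008]
 [-0.001  1.    -0.003]
 [-0.008 -0.003 -1.   ]]
delta tool mm [-2.25  10.001 42.471] yaw x -179.94430296488775
```

Request:
jog_arm([
  [[-2,9,0,-0.2,0.5,-0.6,85],[0,0,0,0,0,0,85],[0,0,20,0,0,0,85],[0,0,16,0,0,0,85],[0,0,0,0,0,0,85]],
])

```text
clock: 5.45
eef_pos: [0.4795, 0.0094, 0.1118]
tool_rot: [-0.002, 1.0, 0.0, -0.001]
ft_force: [-0.3, -0.4, 1.3]
grip_width: 0.0848
```

```bash
python3 st.py
```

```text
5.45 [0.479 0.009 0.112] q [ 0.019  0.291 -0.255  1.026  0.     0.016] F [-0.335 -0.438  1.259] w 0.08478556029859158
[[-1.    -0.003 -0.002]
 [-0.003  1.     0.   ]
 [ 0.002  0.    -1.   ]]
delta tool mm [-1.243  5.106  8.756] yaw x -179.8017132301342
```

Request:
jog_arm([
  [[-1,5,4,0,0,-0.6,85],[0,0,5,0,0,0,85],[0,0,0,0,0,0,85]],
])

```text
clock: 5.75
eef_pos: [0.4836, 0.0144, 0.1066]
tool_rot: [-0.007, 1.0, 0.0, 0.003]
ft_force: [-0.5, 0.3, 0.1]
grip_width: 0.0851
```

```bash
python3 st.py
```

```text
5.75 [0.484 0.014 0.107] q [ 0.03   0.299 -0.259  1.007  0.     0.016] F [-0.458  0.316  0.141] w 0.0850727415638853
[[-1.    -0.014  0.005]
 [-0.014  1.     0.001]
 [-0.005  0.    -1.   ]]
delta tool mm [2.942 0.133 3.578] yaw x -179.19986226444084
```

Aligned. Closing the gripper.

Request:
jog_arm([
  [[2,0,2,0,0.3,0,85],[0,0,0,0,0,0,0],[0,0,0,0,0,0,0],[0,0,0,0,0,0,0],[0,0,0,0,0,0,0]],
])

```text
clock: 6.25
eef_pos: [0.4824, 0.0146, 0.1059]
tool_rot: [-0.007, 1.0, 0.0, 0.001]
ft_force: [-0.5, -1.0, -0.2]
grip_width: 0.0278
```

Request:
jog_arm([
  [[0,0,0,0,0,0,0],[0,0,0,0,0,0,0],[0,0,0,0,0,0,0],[0,0,0,0,0,0,0],[0,0,0,0,0,0,0]],
])

```text
clock: 6.75
eef_pos: [0.4824, 0.014, 0.1058]
tool_rot: [-0.007, 1.0, -0.0, 0.001]
ft_force: [0.6, -0.4, -0.3]
grip_width: 0.0168
```

```bash
python3 st.py
```

```text
6.75 [0.482 0.014 0.106] q [ 0.029  0.301 -0.26   1.009 -0.     0.015] F [ 0.558 -0.358 -0.291] w 0.016805492736457223
[[-1.    -0.014  0.002]
 [-0.014  1.    -0.   ]
 [-0.002 -0.    -1.   ]]
delta tool mm [1.736 0.573 2.806] yaw x -179.21526540656424
```

Request:
jog_arm([
  [[0,0,-10,0,0,0,0],[0,0,-15,0,0,0,0],[0,0,-20,0,0,0,0],[0,0,-20,0,0,0,0],[0,0,-20,0,0,0,0]],
])

```text
clock: 7.25
eef_pos: [0.4763, 0.0146, 0.1892]
tool_rot: [-0.007, 1.0, 0.0, -0.008]
ft_force: [-0.1, -0.5, -3.7]
grip_width: 0.017
```

Request:
jog_arm([
  [[3,0,-20,0,0,0,0],[5,0,-20,0,0,0,0],[5,0,-20,0,0,0,0],[5,0,-20,0,0,0,0],[3,0,-15,0,0,0,0]],
])

```text
clock: 7.75
eef_pos: [0.4534, 0.015, 0.2889]
tool_rot: [-0.008, 1.0, 0.001, -0.01]
ft_force: [0.4, 0.5, -3.9]
grip_width: 0.017
```

Request:
jog_arm([
  [[5,0,-10,0,0,0,0],[5,0,-10,0,0,0,0],[3,0,-10,0,0,0,0],[0,0,0,0,0,0,0]],
])

```text
clock: 8.15
eef_pos: [0.4392, 0.0151, 0.3227]
tool_rot: [-0.008, 1.0, 0.001, -0.01]
ft_force: [0.7, -0.9, -3.6]
grip_width: 0.017
```

```bash
python3 st.py;  python3 - <<'E'
from h import *
import cv2
w=camera('wrist');t=camera('side')
cv2.imwrite('pics/w2.png',np.hstack([cv2.resize(w,None,fx=.62,fy=.62),cv2.resize(t[100:348,150:550],(400,248))])[:,:,::-1])
E
```

```text
8.15 [0.439 0.015 0.323] q [0.033 0.114 0.085 1.562 0.003 0.016] F [ 0.738 -0.88  -3.594] w 0.017045626932441153
[[-1.    -0.016 -0.02 ]
 [-0.016  1.     0.002]
 [ 0.02   0.002 -1.   ]]
delta tool mm [-45.828  -1.726 218.827] yaw x -179.0770258513043
```

View pics/w2.png

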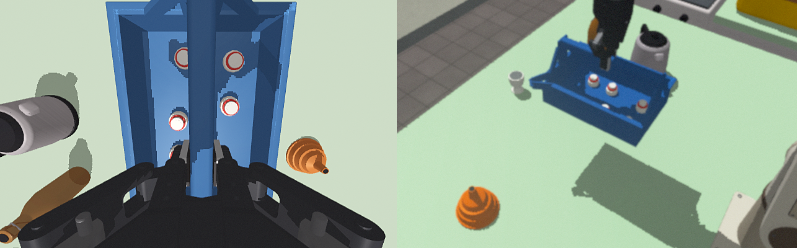

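Request:
jog_arm([
  [[0,0,0,1,1,0,0],[0,0,0,1,1,0,0],[0,0,0,1,1,0,0],[0,0,0,1,1,0,0],[0,0,0,1,1,0,0]],
])

```text
clock: 8.75
eef_pos: [0.4388, 0.015, 0.3188]
tool_rot: [-0.008, 0.997, -0.046, -0.06]
ft_force: [-0.4, 0.9, -3.3]
grip_width: 0.017
```

Request:
jog_arm([
  [[0,0,0,1,1,0,0],[0,0,0,1,1,0,0],[0,0,0,1,1,0,0],[0,0,0,1,1,0,0],[0,0,0,1,1,0,0]],
])

```text
clock: 9.25
eef_pos: [0.4397, 0.0157, 0.3183]
tool_rot: [-0.009, 0.99, -0.094, -0.106]
ft_force: [-0.4, -0.1, -4.0]
grip_width: 0.0171
```

```bash
cat >> st.py <<'E'
u=-M[:,2];print('tilt',np.degrees(np.arccos(u[2])),'dir in tote',np.degrees(np.arctan2(u@[0,1,0],u[0]))-0.9)
E
python3 st.py
```

```text
9.25 [0.44  0.016 0.318] q [ 0.143  0.289  0.255  1.775 -0.156  0.143] F [-0.37  -0.097 -3.981] w 0.017121280664893157
[[-0.977 -0.038 -0.209]
 [ 0.001  0.982 -0.188]
 [ 0.212 -0.184 -0.96 ]]
delta tool mm [-85.685  36.737 198.365] yaw x 179.91940037158264
tilt 16.291148417309152 dir in tote 41.06923632123714
```

Request:
jog_arm([
  [[0,0,5,1,1,0,0],[0,0,5,1,1,0,0],[0,0,5,1,1,0,0],[0,0,5,1,1,0,0],[0,0,5,1,1,0,0]],
])

```text
clock: 9.75
eef_pos: [0.4339, 0.01, 0.293]
tool_rot: [-0.01, 0.978, -0.141, -0.152]
ft_force: [1.1, -0.3, -2.6]
grip_width: 0.0175
```

Request:
jog_arm([
  [[0,0,3,1,1,0,0],[0,0,0,1,1,0,0],[0,0,0,1,1,0,0],[0,0,0,1,0.5,0,0],[0,0,0,0,0,0,0]],
])

```text
clock: 10.25
eef_pos: [0.4331, 0.0093, 0.2886]
tool_rot: [-0.011, 0.966, -0.178, -0.185]
ft_force: [-1.1, 0.0, -4.3]
grip_width: 0.017
```

Request:
jog_arm([
  [[0,0,0,0,0,0,0],[0,0,0,0,0,0,0],[0,0,0,0,0,0,0]],
])

```text
clock: 10.55
eef_pos: [0.4334, 0.0095, 0.289]
tool_rot: [-0.011, 0.967, -0.178, -0.184]
ft_force: [0.4, 0.1, -4.4]
grip_width: 0.0171
```

```bash
python3 st.py;  python3 - <<'E'
from h import *
import cv2
w=camera('wrist');t=camera('side')
cv2.imwrite('pics/w3.png',np.hstack([cv2.resize(w,None,fx=.62,fy=.62),cv2.resize(t[100:348,150:550],(400,248))])[:,:,::-1])
E
```

```text
10.55 [0.433 0.009 0.289] q [ 0.21   0.434  0.3    1.885 -0.271  0.249] F [ 0.39   0.08  -4.421] w 0.01712829269269487
[[-0.932 -0.087 -0.352]
 [ 0.044  0.936 -0.349]
 [ 0.36  -0.34  -0.869]]
delta tool mm [-110.825   63.904  143.199] yaw x 177.30609236663236
tilt 29.703071001124183 dir in tote 43.83731944639016
```

View pics/w3.png

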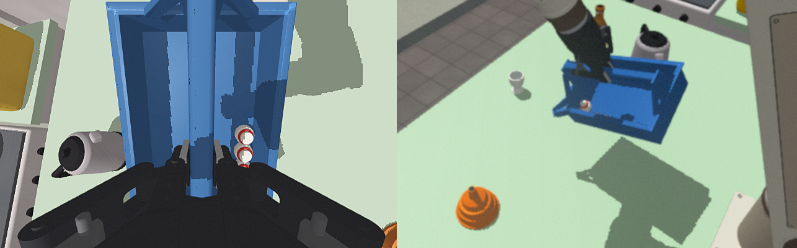

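```bash
cat > loc.py <<'E'
from h import *
import cv2,sys
o=get_obs();M=R.from_quat(o['tool_rot']).as_matrix()
A=np.array([[-1,0,0],[0,1,0],[0,0,-1.]])  # tote axes in tool
Rt=M@A; ot=o['eef_pos']+M@[.0014,.0,.1058]
imgs=[]
def T(c):
  m=camera_model(c)
  if c=='wrist':
    P=np.eye(4);P[:3,:3]=M;P[:3,3]=o['eef_pos'];return m,P@m['T_tool_cam']
  return m,m['pose']
foot=ot+Rt@[.12,.08,0];print('foot z',foot,'lip',ot+Rt@[.135,.095,.064])
for c in('wrist','side','top'):
  im=camera(c);m,P=T(c);f=200/np.tan(np.radians(m['fovy']/2))
  def pr(p):
    q=P[:3,:3].T@(ot+Rt@np.array(p)-P[:3,3]);return m['cx']+f*q[0]/q[2],m['cy']+f*q[1]/q[2]
  print(c,'corner px',np.array(pr([.116,.076,.004])))
  for s in masks_of('stopper0',c)[:8]:
    d=Rt.T@P[:3,:3]@[(s['at'][0]-m['cx'])/f,(s['at'][1]-m['cy'])/f,1];q=Rt.T@(P[:3,3]-ot)
    print('  ',round(s['conf'],2),s['at'],s['pixels'].sum(),'tote mm',(q+d*(.018-q[2])/d[2])*1e3)
  a=im.copy()
  for p in([.116,.076,.004],[.135,.095,.064],[-.127,-.087,.07],[-.127,.087,.07],[.127,-.087,.07]):
    cv2.circle(a,tuple(int(round(v)) for v in pr(p)),2,(0,255,0),-1)
  if c=='wrist': imgs.append(cv2.resize(a[150:350,300:540],(480,400)))
  if c=='side': imgs.append(cv2.resize(a[140:260,290:386],(320,400),interpolation=cv2.INTER_CUBIC))
cv2.imwrite(sys.argv[1],np.hstack(imgs)[:,:,::-1])
E
python3 loc.py pics/l1.png
```

```text
foot z [0.5   0.042 0.127] lip [0.535 0.078 0.172]
wrist corner px [399.411 302.155]
   0.97 [396.4, 216.3] 809 tote mm [18.37  62.935 18.   ]
   0.67 [391.8, 243.1] 725 tote mm [44.031 60.477 18.   ]
   0.52 [390.3, 263.0] 156 tote mm [63.996 60.335 18.   ]
side corner px [328.168 219.467]
   0.66 [338.4, 207.2] 69 tote mm [94.128 43.151 18.   ]
top corner px [278.472 239.54 ]
   0.52 [294.3, 236.9] 51 tote mm [110.111  32.337  18.   ]
```

View pics/l1.png

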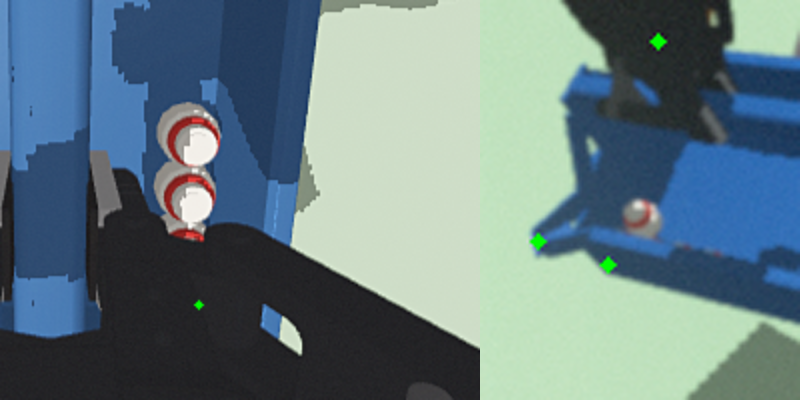

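The stoppers have all come to the lip side, but they queue along the +y wall: four in a row, with the last about 100 mm from the corner. I'll rock the tilt briefly toward +x/−y so the queue breaks up, then return it, to pack them tighter.

Request:
jog_arm([
  [[0,0,0,-3,0.5,0,0],[0,0,0,-3,0.5,0,0],[0,0,0,-3,0.5,0,0],[0,0,0,-3,0.5,0,0],[0,0,0,-3,0,0,0]],
])

```text
clock: 11.45
eef_pos: [0.4332, 0.0108, 0.2885]
tool_rot: [0.015, 0.978, -0.047, -0.202]
ft_force: [-0.5, 0.5, -3.1]
grip_width: 0.0167
```

Request:
jog_arm([
  [[0,0,0,-3,0,0,0],[0,0,0,-3,0,0,0],[0,0,0,-3,0,0,0],[0,0,0,-2,0,0,0],[0,0,0,0,0,0,0]],
])

```text
clock: 11.95
eef_pos: [0.4331, 0.008, 0.2885]
tool_rot: [0.036, 0.978, 0.048, -0.199]
ft_force: [-0.1, -0.2, -3.5]
grip_width: 0.0169
```

```bash
python3 st.py|tail -1; python3 loc.py pics/l2.png
```

```text
tilt 23.68179129886106 dir in tote -16.587865449432922
foot z [0.508 0.093 0.151] lip [0.548 0.1   0.205]
wrist corner px [398.553 302.181]
   0.87 [388.6, 245.0] 719 tote mm [45.858 58.574 18.   ]
   0.72 [393.0, 214.5] 818 tote mm [16.645 60.719 18.   ]
   0.62 [392.8, 265.4] 165 tote mm [66.421 63.68  18.   ]
side corner px [314.279 223.921]
top corner px [254.072 235.74 ]
```

Request:
jog_arm([
  [[0,0,0,-3,0,0,0],[0,0,0,-3,0,0,0],[0,0,0,-2,0,0,0],[0,0,0,0,0,0,0]],
])

```text
clock: 12.65
eef_pos: [0.4333, 0.0112, 0.2885]
tool_rot: [0.046, 0.972, 0.117, -0.197]
ft_force: [0.7, 0.3, -4.7]
grip_width: 0.0169
```

```bash
python3 st.py|tail -1; python3 loc.py pics/l3.png
```

```text
tilt 26.47398127844232 dir in tote -34.46612496668386
foot z [0.514 0.11  0.164] lip [0.553 0.108 0.219]
wrist corner px [398.315 302.21 ]
   0.94 [388.9, 243.0] 710 tote mm [43.869 58.977 18.   ]
   0.66 [392.6, 216.7] 770 tote mm [18.682 60.744 18.   ]
   0.54 [388.1, 263.1] 142 tote mm [64.034 59.435 18.   ]
side corner px [308.411 223.773]
top corner px [245.288 233.005]
   0.58 [242.6, 277.8] 142 tote mm [14.14  71.084 18.   ]
   0.42 [250.2, 248.5] 118 tote mm [76.623 63.116 18.   ]
```

Request:
jog_arm([
  [[0,0,0,-3,-1,0,0],[0,0,0,-3,-1,0,0],[0,0,0,-2,-1,0,0],[0,0,0,0,0,0,0]],
])

```text
clock: 13.35
eef_pos: [0.4337, 0.0134, 0.2888]
tool_rot: [0.061, 0.967, 0.185, -0.166]
ft_force: [0.2, -1.0, -4.2]
grip_width: 0.0176
```

```bash
python3 st.py; python3 loc.py pics/l4.png
```

```text
13.35 [0.434 0.013 0.289] q [-0.19   0.384  0.237  1.818  0.319 -0.129] F [ 0.207 -1.002 -4.206] w 0.017573769467678333
[[-0.937  0.179 -0.299]
 [ 0.056  0.924  0.377]
 [ 0.344  0.337 -0.876]]
delta tool mm [-107.991  -53.166  149.209] yaw x 176.581370073143
tilt 28.779767556066645 dir in tote -52.454762178142914
foot z [0.527 0.121 0.182] lip [0.563 0.11  0.238]
wrist corner px [398.105 302.158]
   0.94 [381.4, 217.5] 688 tote mm [19.51  51.139 18.   ]
   0.65 [379.5, 243.8] 502 tote mm [44.729 50.739 18.   ]
side corner px [301.061 219.182]
top corner px [238.476 226.17 ]
   0.66 [258.8, 243.3] 136 tote mm [81.255 33.605 18.   ]
   0.55 [260.8, 265.1] 96 tote mm [37.08 25.01 18.  ]
   0.49 [268.5, 235.3] 145 tote mm [101.98   15.532  18.   ]
   0.47 [249.0, 233.2] 162 tote mm [98.927 55.568 18.   ]
```

View pics/l4.png

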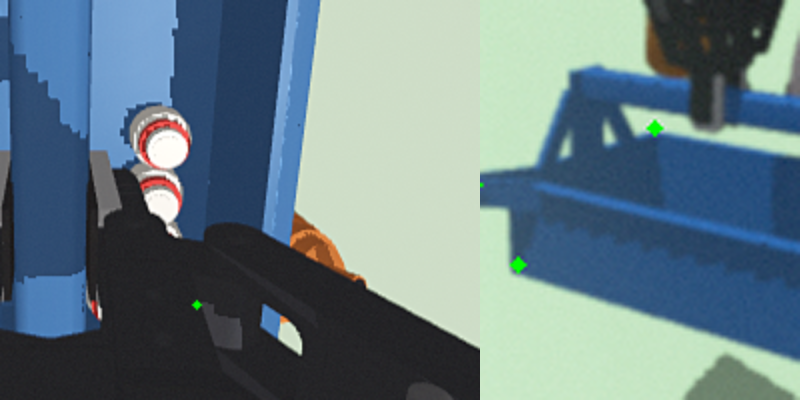

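Request:
jog_arm([
  [[0,0,0,6,1,0,0],[0,0,0,6,1,0,0],[0,0,0,6,1,0,0],[0,0,0,4,1,0,0],[0,0,0,0,0,0,0]],
])

```text
clock: 14.15
eef_pos: [0.4352, 0.0153, 0.2885]
tool_rot: [0.02, 0.978, -0.007, -0.21]
ft_force: [0.9, 0.5, -4.8]
grip_width: 0.017
```

```bash
python3 st.py|tail -1; python3 loc.py pics/l5.png
```

```text
tilt 24.209930532747777 dir in tote -0.008650714765372158
foot z [0.503 0.09  0.142] lip [0.543 0.104 0.193]
wrist corner px [398.747 302.202]
   0.47 [344.8, 308.1] 101 tote mm [112.328  19.879  18.   ]
side corner px [316.67  226.692]
   0.67 [355.1, 192.3] 75 tote mm [ 86.115 -56.353  18.   ]
   0.61 [347.2, 196.6] 102 tote mm [ 96.582 -35.209  18.   ]
   0.39 [338.9, 207.0] 76 tote mm [91.066  8.428 18.   ]
top corner px [256.084 238.397]
   0.4 [322.0, 245.9] 111 tote mm [ 93.366 -63.509  18.   ]
```

The rock moved them into a row along the +x wall. Next is a brief tip back toward −x so they come off that wall, then a return to 45°, so they divide between the two walls.

Request:
jog_arm([
  [[0,0,0,0,-7,0,0],[0,0,0,0,-7,0,0],[0,0,0,0,-7,0,0],[0,0,0,0,-7,0,0],[0,0,0,0,-6,0,0]],
])

```text
clock: 14.95
eef_pos: [0.4347, 0.0085, 0.2823]
tool_rot: [0.024, 0.996, -0.013, 0.087]
ft_force: [-0.6, -0.9, -3.5]
grip_width: 0.0166
```

```bash
sed -i "s/for c in('wrist','side','top')/for c in sys.argv[2:]/" loc.py; python3 st.py|tail -1; python3 loc.py pics/l6.png wrist side
```

```text
tilt 10.1428639514435 dir in tote 169.28466825692024
foot z [0.574 0.08  0.197] lip [0.578 0.096 0.262]
wrist corner px [398.922 301.207]
side corner px [296.088 196.991]
   0.72 [355.3, 201.1] 7659 tote mm [ 0.113 -5.948 18.   ]
   0.56 [320.8, 194.1] 94 tote mm [73.233 36.548 18.   ]
```

Request:
jog_arm([
  [[0,0,0,0,-2,0,0],[0,0,0,0,0,0,0]],
])

```text
clock: 15.35
eef_pos: [0.437, 0.0084, 0.2832]
tool_rot: [0.024, 0.995, -0.013, 0.101]
ft_force: [0.9, -0.7, -3.5]
grip_width: 0.0168
```

```bash
python3 st.py|tail -1; python3 loc.py pics/l7.png wrist side
```

```text
tilt 11.64209825003844 dir in tote 170.2269044891182
foot z [0.578 0.08  0.202] lip [0.581 0.096 0.267]
wrist corner px [398.935 301.174]
   0.63 [255.5, 263.4] 79 tote mm [ 65.475 -63.594  18.   ]
side corner px [294.611 194.879]
   0.62 [327.2, 181.8] 52 tote mm [80.135 -3.077 18.   ]
   0.51 [337.1, 171.3] 65 tote mm [ 83.503 -48.645  18.   ]
   0.46 [320.6, 190.7] 93 tote mm [74.352 30.496 18.   ]
   0.4 [346.9, 197.9] 7637 tote mm [15.562  1.395 18.   ]
```

View pics/l7.png

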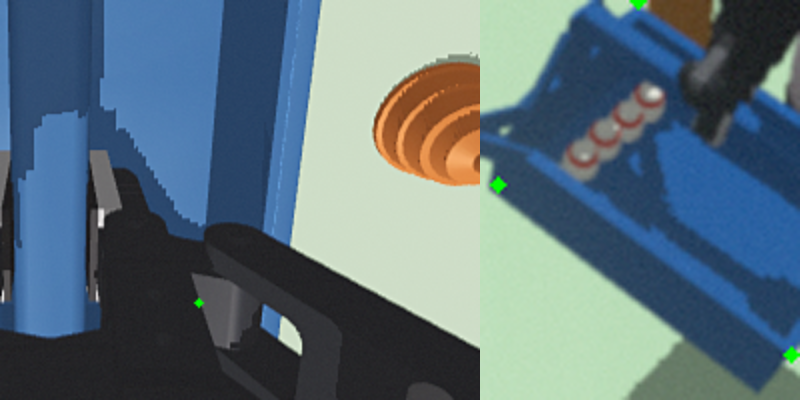

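Request:
jog_arm([
  [[0,0,0,0,-1,0,0],[0,0,0,0,0,0,0]],
])

```text
clock: 15.75
eef_pos: [0.4383, 0.0085, 0.2822]
tool_rot: [0.024, 0.994, -0.014, 0.109]
ft_force: [-0.2, -0.8, -4.1]
grip_width: 0.0168
```

```bash
python3 st.py|tail -1; python3 loc.py pics/l8.png wrist side
```

```text
tilt 12.564565636045907 dir in tote 170.61206165924972
foot z [0.581 0.08  0.203] lip [0.582 0.096 0.268]
wrist corner px [398.943 301.155]
side corner px [293.745 194.129]
   0.49 [319.3, 189.4] 104 tote mm [76.595 29.496 18.   ]
   0.45 [337.0, 169.4] 114 tote mm [ 84.988 -53.609  18.   ]
   0.43 [325.5, 183.2] 78 tote mm [77.871  3.335 18.   ]
```

Request:
jog_arm([
  [[0,0,0,0,-3,0,0],[0,0,0,0,0,0,0]],
])

```text
clock: 16.15
eef_pos: [0.4383, 0.0086, 0.2824]
tool_rot: [0.024, 0.99, -0.014, 0.135]
ft_force: [-0.4, -0.8, -4.1]
grip_width: 0.0169
```

```bash
python3 st.py|tail -1; python3 loc.py pics/l9.png wrist side
```

```text
tilt 15.599183138545122 dir in tote 171.75011630388676
foot z [0.585 0.08  0.211] lip [0.583 0.096 0.276]
wrist corner px [398.97  301.096]
   0.67 [255.7, 262.7] 175 tote mm [ 64.857 -63.361  18.   ]
   0.54 [322.1, 122.1] 73059 tote mm [-60.809  -1.746  18.   ]
side corner px [292.383 191.287]
   0.68 [319.5, 191.3] 93 tote mm [66.737 36.226 18.   ]
   0.59 [340.5, 168.7] 77 tote mm [ 74.037 -58.819  18.   ]
   0.41 [333.3, 177.0] 94 tote mm [ 70.374 -23.614  18.   ]
   0.36 [348.3, 197.6] 7579 tote mm [ 6.632 -2.429 18.   ]
```

Request:
jog_arm([
  [[0,0,0,2,-1,0,0],[0,0,0,4.5,7,0,0],[0,0,0,4.5,7,0,0],[0,0,0,4.5,7,0,0],[0,0,0,4.5,7,0,0]],
])

```text
clock: 16.85
eef_pos: [0.4355, 0.0072, 0.2846]
tool_rot: [0.058, 0.976, -0.18, -0.109]
ft_force: [0.6, -0.0, -4.3]
grip_width: 0.0168
```

Request:
jog_arm([
  [[0,0,0,3,6,0,0],[0,0,0,0,3,0,0],[0,0,0,0,0,0,0],[0,0,0,0,0,0,0]],
])

```text
clock: 17.25
eef_pos: [0.4438, 0.0113, 0.2786]
tool_rot: [0.069, 0.959, -0.2, -0.189]
ft_force: [0.6, 0.5, -4.4]
grip_width: 0.017
```

```bash
python3 st.py|tail -1; python3 loc.py pics/l10.png wrist side top
```

```text
tilt 31.987122593050998 dir in tote 41.62896066031213
foot z [0.516 0.021 0.116] lip [0.556 0.055 0.159]
wrist corner px [399.533 302.186]
   0.52 [303.0, 305.1] 62 tote mm [108.982 -21.294  18.   ]
side corner px [327.273 214.872]
   0.55 [344.4, 197.2] 92 tote mm [88.685 18.9   18.   ]
   0.45 [351.7, 184.3] 72 tote mm [ 94.363 -21.331  18.   ]
   0.4 [338.5, 206.7] 79 tote mm [86.108 48.384 18.   ]
top corner px [288.108 232.108]
   0.73 [312.5, 237.3] 122 tote mm [98.208  7.552 18.   ]
   0.59 [322.2, 238.0] 135 tote mm [ 96.995 -14.596  18.   ]
   0.57 [303.0, 240.6] 122 tote mm [90.404 27.624 18.   ]
```

View pics/l10.png

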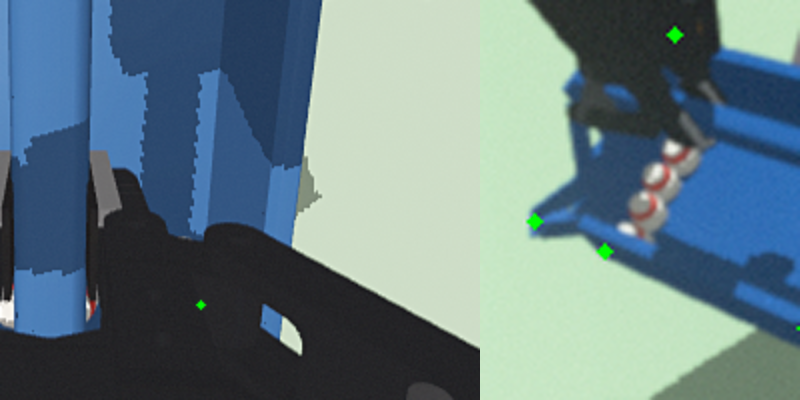

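Request:
jog_arm([
  [[0,0,0,0,0,0,0],[0,0,0,0,0,0,0]],
])

```text
clock: 17.75
eef_pos: [0.4417, 0.0107, 0.2819]
tool_rot: [0.07, 0.959, -0.2, -0.187]
ft_force: [-0.4, 0.5, -4.4]
grip_width: 0.0174
```

```bash
python3 st.py|tail -1; python3 loc.py pics/l11.png wrist side top
```

```text
tilt 31.812230169601907 dir in tote 41.825994378732666
foot z [0.515 0.021 0.12 ] lip [0.554 0.054 0.163]
wrist corner px [399.532 302.179]
   0.51 [327.9, 123.4] 73068 tote mm [-61.026   2.178  18.   ]
   0.49 [345.4, 304.9] 43 tote mm [108.777  19.616  18.   ]
side corner px [327.913 214.069]
   0.61 [347.5, 196.4] 100 tote mm [81.916 16.686 18.   ]
   0.6 [351.0, 186.7] 76 tote mm [ 91.917 -11.47   18.   ]
top corner px [288.232 232.705]
   0.68 [324.8, 235.4] 146 tote mm [104.538 -18.202  18.   ]
   0.54 [332.9, 238.9] 119 tote mm [ 97.133 -37.473  18.   ]
   0.5 [303.7, 244.1] 100 tote mm [84.272 25.064 18.   ]
```

Request:
jog_arm([
  [[0,0,0,-4.5,-7,0,0],[0,0,0,-4.5,-7,0,0],[0,0,0,-4.5,-7,0,0],[0,0,0,-4.5,-7,0,0],[0,0,0,-4,-7,0,0]],
])

```text
clock: 18.55
eef_pos: [0.4433, 0.0123, 0.2695]
tool_rot: [0.038, 0.992, -0.026, 0.121]
ft_force: [-0.9, -0.3, -3.8]
grip_width: 0.0171
```

Request:
jog_arm([
  [[0,0,0,0,-3,0,0],[0,0,0,0,0,0,0],[0,0,0,0,0,0,0]],
])

```text
clock: 18.85
eef_pos: [0.435, 0.0098, 0.2676]
tool_rot: [0.038, 0.988, -0.028, 0.145]
ft_force: [0.1, 0.5, -2.7]
grip_width: 0.0171
```

```bash
sed -i '$d' st.py
cat >> st.py <<'E'
print('tilt',np.degrees(np.arccos(-M[2,2])),'slope x,y',np.degrees(np.arcsin([M[2,0],-M[2,1]])))
E
python3 st.py|tail -1; python3 loc.py pics/l12.png wrist side
```

```text
tilt 16.93194607527651 slope x,y [-16.732   2.519]
foot z [0.585 0.074 0.197] lip [0.582 0.093 0.262]
wrist corner px [399.015 301.085]
   0.48 [393.9, 265.3] 158 tote mm [67.626 64.334 18.   ]
side corner px [293.848 194.138]
   0.47 [334.8, 175.2] 72 tote mm [ 80.857 -36.062  18.   ]
   0.44 [319.5, 185.5] 111 tote mm [86.375 17.741 18.   ]
   0.29 [228.5, 307.7] 1450 tote mm [ 18.069 369.564  18.   ]
```

Request:
jog_arm([
  [[0,0,0,0,0,0,0],[0,0,0,0,0,0,0]],
])

```text
clock: 19.25
eef_pos: [0.4382, 0.0107, 0.2672]
tool_rot: [0.038, 0.988, -0.028, 0.144]
ft_force: [-0.5, 0.4, -4.0]
grip_width: 0.0171
```

```bash
python3 st.py|tail -1; python3 loc.py pics/l13.png wrist side
```

```text
tilt 16.85764664578199 slope x,y [-16.657   2.521]
foot z [0.588 0.076 0.196] lip [0.585 0.094 0.261]
wrist corner px [399.014 301.085]
side corner px [292.607 194.061]
   0.65 [332.9, 174.6] 89 tote mm [ 82.929 -35.994  18.   ]
   0.51 [315.1, 190.5] 64 tote mm [81.675 34.958 18.   ]
   0.48 [354.6, 133.5] 766 tote mm [ 132.376 -191.773   18.   ]
```

Request:
jog_arm([
  [[0,0,0,0,-3,0,0],[0,0,0,0,-2,0,0],[0,0,0,0,0,0,0]],
])

```text
clock: 19.75
eef_pos: [0.4379, 0.0105, 0.2669]
tool_rot: [0.036, 0.981, -0.029, 0.188]
ft_force: [0.6, 0.3, -3.8]
grip_width: 0.0168
```

```bash
python3 st.py|tail -1; python3 loc.py pics/l14.png wrist side
```

```text
tilt 21.925281579272312 slope x,y [-21.764   2.528]
foot z [0.593 0.075 0.209] lip [0.585 0.094 0.274]
wrist corner px [399.063 301.001]
   0.55 [395.1, 263.3] 364 tote mm [65.687 65.274 18.   ]
side corner px [290.789 189.524]
   0.59 [341.1, 178.7] 65 tote mm [ 52.11  -38.935  18.   ]
   0.55 [321.6, 195.2] 55 tote mm [53.37  36.255 18.   ]
```

View pics/l14.png

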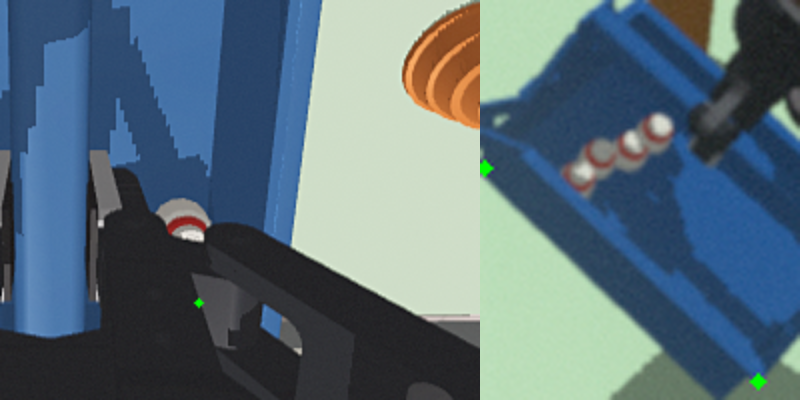

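Request:
jog_arm([
  [[0,0,0,3,7,0,0],[0,0,0,3,7,0,0],[0,0,0,3,7,0,0],[0,0,0,3,7,0,0],[0,0,0,3,7,0,0]],
])

```text
clock: 20.45
eef_pos: [0.4374, 0.0101, 0.2687]
tool_rot: [0.07, 0.979, -0.145, -0.128]
ft_force: [-0.4, 0.2, -3.9]
grip_width: 0.0167
```

Request:
jog_arm([
  [[0,0,0,3,6,0,0],[0,0,0,0,0,0,0],[0,0,0,0,0,0,0],[0,0,0,0,0,0,0]],
])

```text
clock: 20.85
eef_pos: [0.4454, 0.0121, 0.2623]
tool_rot: [0.074, 0.966, -0.167, -0.182]
ft_force: [0.3, -0.2, -4.7]
grip_width: 0.0167
```

```bash
python3 st.py|tail -1; python3 loc.py pics/l15.png wrist side top
```

```text
tilt 28.564704107480225 slope x,y [19.076 20.428]
foot z [0.522 0.031 0.103] lip [0.561 0.061 0.149]
wrist corner px [399.399 302.14 ]
   0.77 [383.2, 228.5] 757 tote mm [29.906 51.94  18.   ]
   0.6 [393.5, 257.9] 587 tote mm [58.827 62.976 18.   ]
   0.18 [319.1, 121.9] 72118 tote mm [-62.188  -4.795  18.   ]
side corner px [323.339 219.739]
   0.58 [339.1, 209.0] 94 tote mm [81.344 36.646 18.   ]
top corner px [284.261 230.117]
   0.56 [298.6, 234.8] 97 tote mm [100.25   32.703  18.   ]
```

Request:
jog_arm([
  [[0,0,0,1,1.5,0,0],[0,0,0,0,1,0,0],[0,0,0,0,0,0,0],[0,0,0,0,0,0,0]],
])

```text
clock: 21.55
eef_pos: [0.444, 0.0116, 0.2666]
tool_rot: [0.077, 0.961, -0.172, -0.201]
ft_force: [-0.1, 0.8, -3.6]
grip_width: 0.017
```

```bash
python3 st.py|tail -1; python3 loc.py pics/l16.png wrist side top
```

```text
tilt 30.716297727837148 slope x,y [21.083 21.262]
foot z [0.514 0.028 0.104] lip [0.555 0.058 0.148]
wrist corner px [399.426 302.22 ]
   0.91 [392.3, 240.7] 767 tote mm [41.614 60.765 18.   ]
   0.52 [349.0, 302.1] 26 tote mm [105.611  23.12   18.   ]
   0.49 [394.7, 264.4] 185 tote mm [65.366 64.475 18.   ]
side corner px [326.284 219.893]
   0.58 [342.9, 211.7] 101 tote mm [71.068 42.817 18.   ]
top corner px [285.596 233.336]
   0.58 [303.2, 236.9] 70 tote mm [102.441  25.26   18.   ]
   0.17 [307.3, 288.0] 10706 tote mm [-7.615 -9.738 18.   ]
```

Run:
```python
from h import *
import cv2
s=camera('side');t=camera('top')
a=cv2.resize(s[150:270,280:400],(480,480),interpolation=cv2.INTER_CUBIC)
b=cv2.resize(t[190:310,240:320],(320,480),interpolation=cv2.INTER_CUBIC)
c=np.vstack([np.hstack([a,b])]);cv2.imwrite('pics/f1.png',c[:,:,::-1])
```

```text
(no output)
```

View pics/f1.png

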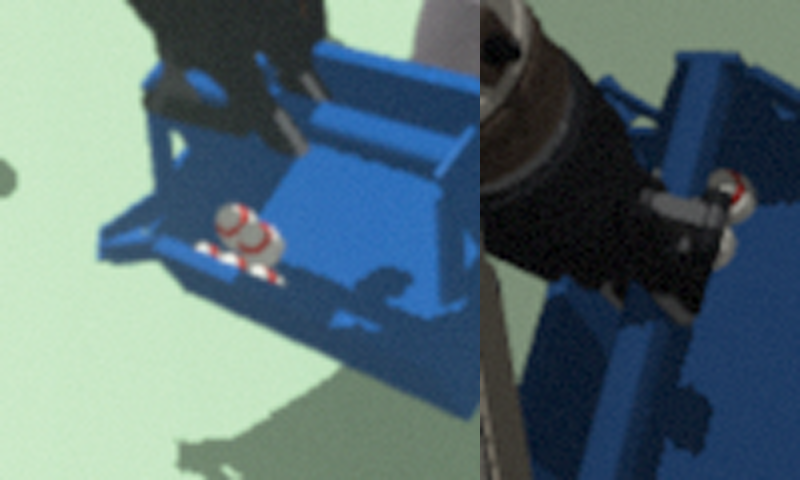

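Five stoppers are packed at the lip corner: three along the +y wall and two directly beside them. In the side view the lip corner is at about (326,222) px, and the pose computed from the grip predicts (326,220), so the tote hasn't slipped. I'll let it settle, check once more and hand in.

Request:
jog_arm([
  [[0,0,0,0,0,0,0],[0,0,0,0,0,0,0],[0,0,0,0,0,0,0],[0,0,0,0,0,0,0],[0,0,0,0,0,0,0]],
])

```text
clock: 22.45
eef_pos: [0.4439, 0.0117, 0.2663]
tool_rot: [0.077, 0.961, -0.173, -0.202]
ft_force: [0.0, -0.1, -2.5]
grip_width: 0.0171
```

```bash
python3 st.py; python3 loc.py pics/l17.png wrist side
python3 - <<'E'
from h import *
camera('top')
for n,z in (('kettle',.1),('bottle',.1),('eggcup',.03),('funnel',.04)):
  m=masks_of(n,'top');print(n,[(round(k['conf'],2),onz('top',k['at'],z)) for k in m[:1]])
print(get_obs()['clock'],job_done())
E
```

```text
22.45 [0.444 0.012 0.266] q [ 0.179  0.506  0.343  1.9   -0.224  0.396] F [ 0.027 -0.123 -2.522] w 0.017079734536034993
[[-0.907  0.079 -0.414]
 [ 0.218  0.928 -0.301]
 [ 0.361 -0.363 -0.859]]
delta tool mm [-91.682  64.733 124.199] yaw x 166.48938262899952
tilt 30.78292866073202 slope x,y [21.145 21.287]
foot z [0.514 0.028 0.104] lip [0.555 0.058 0.148]
wrist corner px [399.426 302.223]
   0.71 [393.4, 264.7] 194 tote mm [65.672 63.291 18.   ]
   0.38 [348.2, 304.3] 29 tote mm [108.057  22.403  18.   ]
side corner px [326.354 220.081]
   0.63 [338.3, 206.4] 62 tote mm [96.941 33.752 18.   ]
   0.31 [400.1, 150.9] 1355 tote mm [  41.018 -174.211   18.   ]
kettle [(0.61, array([ 0.489, -0.377,  0.1  ]))]
bottle []
eggcup [(0.77, array([ 0.787, -0.06 ,  0.03 ]))]
funnel [(0.17, array([ 0.677, -0.359,  0.04 ]))]
the job is handed in; nothing more can be done
22.9 None
```

The arm is holding the tote by its handle bar, tipped 30.8° straight towards the lip corner (21° along each side). All five stoppers are together in that corner, and I handed the job in at about 22.9 s.

- **Stoppers:** on the first tip they queued along one wall, the last about 100 mm from the corner. I rocked the tote a few times to break up the queue. They now sit three along the wall beside the lip and two right next to them, the farthest about 75 mm from the corner. All five were visible in my last viewed picture.
- **Hold and clearance:** the lowest corner of the tote is about 104 mm above the counter. The grip is steady at 17.1 mm, with no sign of the tote slipping in the fingers.
- **Kettle and egg cup:** they measured within about 5 mm of where they started.
- **Last checks that came up short:** after settling, the detector found only two or three of the stoppers, because the gripper hides the rest. It missed the bottle. For the funnel it gave only a low-confidence hit (0.17), at a spot that looks like the bottle, so neither was measured again. The arm's planned path stayed well away from both, and the funnel looked undisturbed in my later pictures.

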